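Take the locked chisel out of the sloping tool rack

TASK

The sloping tool rack is locked by a retaining bar with a red grip. Lift the bar straight out of its two open brackets and lay it flat on the black mat, red grip on top; then take the blue cold chisel out of the rack and lay it flat on the mat too, clear of the bar. Set both down rather than drop them, leave the dark flat blank in its place in the rack, and do not disturb the oil can, the tin of scribers or the nut.

Things in the scene. Friction and masses are not known exactly. Their poses are not given: they have to be found in the camera images.
- rack: Fixed grey sheet-steel tool rack, 165 x 180 x 120 mm, origin at the centre of its underside, z up. Its board, 180 x 180 mm, faces the robot and slopes at 30 degrees, rising towards rack +x: straight out of the board is (-0.5, 0, 0.866) and up the slope is (0.866, 0, 0.5) in rack axes. Two tools lie straight up the slope, middles at rack y = +0.036 and -0.036; which is where varies.
- rack_foot (a point): Middle of the lower edge of the board's surface, 25 mm above the bench; axes as rack. A ledge here, 8 mm wide and 14 mm high, carries the tools' lower ends. Guide strips 8 mm high, 5 mm wide, stand 18 mm either side of each tool's middle line, only below 32 mm and above 143 mm up the slope.
- bracket_left (a point): Floor of the dark steel U-bracket at rack y = +0.080 (axes as rack), 55 mm up the slope and 20 mm above the board. Its slot is open straight out of the board, 24 mm wide, 14 mm deep, walls 5 mm thick; the bracket is 12 mm thick along y. The retaining bar lies in this and the right bracket, across the tools.
- bracket_right (a point): The same for the bracket at rack y = -0.080.
- mat: Black rubber mat fixed on the bench, 200 mm (its x) by 140 mm (its y), 4 mm thick. Origin at the centre of its underside, z up. It lies to the right of the rack; a toggle clamp stands just beyond its far end.
- bar_grip (a point): Middle of the red grip of the loose retaining bar, 26 mm above its underside. The bar is a steel strip 190 mm long (its y), 20 mm wide (x), 8 mm thick, with a wooden grip block on top, 100 mm long (y), 22 mm wide (x), 32 mm high; 40 mm high in all; 0.24 to 0.36 kg. z points out of the strip through the grip; in the rack it leans 30 degrees towards the robot.
- chisel_mid (a point): Centre of the blue octagonal cold chisel, 160 mm long (its y), 20 mm wide (x), 17 mm thick (z, straight out of the board while in the rack); 0.19 to 0.29 kg. In the rack this point is about 90 mm up the slope and 8.5 mm above the board, about 35 mm higher up the slope than the bar.
- blank_mid (a point): Centre of the dark flat steel blank beside the chisel, 165 mm long (its y), 26 mm wide (x), 9 mm thick (z). It stays in the rack.
- can: Green oil can with a thin brass spout, 68 x 85 x 176 mm, origin at the centre of its underside; bystander behind the work.
- tin: Yellow round tin of scribers, 69 mm across, 128 mm high, origin at the centre of its underside; bystander.
- nut: Dark hexagon nut, 24 x 27 x 19 mm, origin at the centre of its underside; bystander.

How it is judged:
On the way, in this order (a step that is already met when the one before it is completed fails the run):
1. the retaining bar is lifted out of its brackets while both tools are still in their places (distance of bar_grip from where it was at the start of the episode above 0.04 m and distance of each of chisel_mid, blank_mid from where it was at the start of the episode below 0.02 m), for 0.1 s.
2. the bar lies flat on the mat, grip up, released and at rest, with the chisel still in its place (x of bar_grip in the frame of mat between -0.1 and 0.1 m and y of bar_grip in the frame of mat between -0.07 and 0.07 m and height (world z) of bar_grip below 0.037 m and angle between bar_grip's own z axis and vertical below 0.15 rad and linear speed of retaining_bar below 0.02 m/s and contact force between the fingers and retaining_bar below 0.2 N and distance of chisel_mid from where it was at the start of the episode below 0.02 m), for 0.1 s.
3. the chisel is lifted out of the rack (distance of chisel_mid from where it was at the start of the episode above 0.05 m), for 0.1 s.
At the end, for the whole second after the job is handed in: The bar lies on the mat, red grip up (within 0.15 rad of level), the chisel flat on the mat too (within 0.17 rad), the middle of each over the mat, not touching each other, both released and at rest; the blank is within 20 mm of its starting place in the rack (x of bar_grip in the frame of mat between -0.1 and 0.1 m and y of bar_grip in the frame of mat between -0.07 and 0.07 m and height (world z) of bar_grip below 0.037 m and angle between bar_grip's own z axis and vertical below 0.15 rad and linear speed of each of retaining_bar, chisel below 0.02 m/s and contact force between the fingers and retaining_bar below 0.2 N and x of chisel_mid in the frame of mat between -0.1 and 0.1 m and y of chisel_mid in the frame of mat between -0.07 and 0.07 m and height (world z) of chisel_mid below 0.021 m and angle between chisel_mid's own y axis and vertical above 1.4 rad and contact force between the fingers and chisel below 0.2 N and contact force between chisel and retaining_bar below 0.05 N and distance of blank_mid from where it was at the start of the episode below 0.02 m).
It fails at once if the bar or the chisel was dropped (falls freely faster than 1 m/s, about 50 mm) ((contact force between the fingers and retaining_bar below 0.05 N and linear speed of retaining_bar above 1 m/s) or (contact force between the fingers and chisel below 0.05 N and linear speed of chisel above 1 m/s)).
It fails at once if the blank was taken out of its place (moved over 30 mm) (distance of blank_mid from where it was at the start of the episode above 0.03 m).
It fails at once if the oil can, the tin or the nut was moved over 30 mm (distance of any of can, tin, nut from where it was at the start of the episode above 0.03 m).
It also fails if it takes over 53 s, if anything falls off the work surface, if the arm or the gripper's body presses on something with over 40 N, if the wrist force passes 120 N, or if a joint passes its speed limit or range.

ROBOT

A 6-joint arm with a two-finger parallel gripper is mounted at the origin on a cart in front of the work surface, level with it; the furniture and walls round the work are solid. World frame = base frame: x ahead of the robot, y to its left, z up, the work surface at z = 0. Lengths are in m, angles in rad, forces in N, time in s.
With the tool pointing down it reaches from about 0.25 to 0.725 m from the base axis. Payload 4 kg.
Tool frame: the origin (TCP) lies midway between the tips of the shut fingers; the grasp point (between the pads) lies 19 mm behind it (bot.grasp_offset is the distance from the TCP to the grasp point, in m); z points along the fingers, y is the direction in which the jaws open and shut (so a half turn about z gives the same grasp; the last joint's range is limited). The gripper opens to 85 mm and grips with 20 to 120 N. Pads are 22 mm wide; open, the fingers measure 114 mm over their backs; the gripper's body (76 mm by 85 mm) begins 54 mm behind the grasp point. The pads swing forward as they close: fully open they stand 13 mm farther back than shut.
Start: joints at [-1.169, 0.241, 0.005, 1.335, 0, 1.571], TCP at [0.196, -0.46, 0.231] pointing down, gripper open.
Joint ranges: [-2.72, 2.72], [-1.05, 1.87], [-1.09, 1.28], [-1.99, 2.15], [-1.42, 1.44], [-3.14, 3.14]. Speed limits (rad/s): [2.79, 2.79, 3.14, 3.14, 3.14, 3.14].

INTERFACE

Orientations are given as a unit quaternion [x, y, z, w].
In Python, from workcell import sensors, optics, bot gives the robot as it stands.
- The arm moves only by the tool apply_moves, never from a script. Its argument "plan" is one flat list of numbers, 6 for each row, row after row: the shift along the tool's x, y, z in m, then the turn, a rotation vector about the tool's x, y, z in rad. In form: [tx, ty, tz, ax, ay, az, tx, ty, tz, ax, ay, az, ...]. A call has 1 to 12 rows; each row is the pose to reach, as a shift and turn from the pose commanded when the call began, along the tool's axes at that moment; what a row does not reach only later rows make up. A row lasts 1/12 s, in which the tool goes at most 41.7 mm and 7.16 degrees, less where a joint would pass 70% of its speed; a pose out of reach is approached as far as the arm can. A call with a gripper value outside its range is refused whole. "grip" is the finger opening in m, from 0 to 0.0854, set as the call begins (left out, the last holds). The fingers move at their own pace and stop on an object; the grip force is fixed at half the most. Time passes only in rows, so rows that repeat a pose let the fingers close. It gives the time, the measured TCP pose, the force and the opening at its end, in the units of the state.
- sensors.get_obs(): the state, without advancing time (a new reading comes with each control period).
- optics.camera(name): name is "side" or "top" or "wrist"; returns a dict with "pixels" (420x560x3 uint8, red, green, blue), "fx", "fy", "cx", "cy" (pixels), "pose" (4x4, takes a point from camera to world coordinates); the wrist camera has in their place "tool_from_camera" (4x4, takes a point from camera to tool coordinates, whose origin is the TCP and whose axes are the flange's). Camera axes: x right, y up, looking along -z (the intrinsics and any distortion apply to the point x, -y, -z); pixel columns grow to the right and rows downward; lengths in m; the calibration is good to about 2 mm. A picture is of the moment at which its call begins: read the wrist's pose just before it. There is no depth.
- bot.job_done(): hands the job in, once; it reports no verdict.
The state is a dict: "clock": time; "joint_pos": joint angles; "joint_vel": joint speeds; "tau": joint torques, N m; "eef_pos": TCP position; "tool_rot": TCP orientation; "ft_force": force on the tool from outside, world axes, zero at the start; "ft_torque": the same for the moment, N m; "grip_width": finger opening in m.
Only numpy, scipy, OpenCV 4.12 (cv2) and the standard library are available. Lean on these libraries where they do the work, as an engineer would, in place of code of your own. Each camera call takes 0.05 s, during which the arm holds its last target.

## Working session

There is one attempt and no reset: what is moved stays moved. The work goes in short steps, Python scripts to look and compute and a tool call to move; the robot and the scene stay as the last step left them, time stands still between calls to the robot, and variables do not carry over. Pictures are saved under pics/ and viewed, and the job is handed in when it is done.

Besides the shell and the picture viewer there is one more tool, called after "Call:" in YAML: its name, and indented under it one key for each argument. apply_moves: Moves the arm, as the interface text tells. Its arguments: {"type":"object","properties":{"plan":{"type":"array","items":{"type":"number"}},"grip":{"type":"number"}},"required":["plan"]}

```bash
ls; mkdir -p pics
python3 - <<'E'
from workcell import sensors, optics, bot
import cv2,numpy as np
np.set_printoptions(precision=4,suppress=True)
print(sensors.get_obs(), bot.grasp_offset)
for n in ["side","top","wrist"]:
    c=optics.camera(n); cv2.imwrite(f"pics/{n}0.png",c["pixels"][:,:,::-1])
    print(n,{k:v for k,v in c.items() if k!="pixels"})
E
```

```text
pics
{'clock': 0.0, 'joint_pos': array([-1.169 ,  0.2414,  0.0037,  1.3352, -0.    ,  1.5708]), 'joint_vel': array([ 0.0001, -0.0013, -0.001 , -0.0001, -0.0001,  0.0028]), 'tau': array([  0.0007, -37.2322,  25.2405,   0.017 ,   0.0001,   0.    ]), 'eef_pos': array([ 0.1953, -0.4596,  0.2304]), 'tool_rot': array([ 0.9799,  0.1996, -0.0002, -0.001 ]), 'ft_force': array([-0.1033,  0.7923,  1.237 ]), 'ft_torque': array([ 0.0471,  0.0091, -0.0263]), 'grip_width': 0.08544632122880895} 0.0187
side {'fx': 459.90180922810913, 'fy': 459.90180922810913, 'cx': 278.1037067826266, 'cy': 212.12528059308664, 'pose': array([[ 0.8724, -0.3813,  0.3058,  0.857 ],
       [ 0.4885,  0.6988, -0.5225, -0.4496],
       [-0.0144,  0.6052,  0.7959,  0.8399],
       [ 0.    ,  0.    ,  0.    ,  1.    ]])}
top {'fx': 543.6732638305805, 'fy': 543.6732638305805, 'cx': 277.72533944711836, 'cy': 213.41605601710685, 'pose': array([[-0.0083,  0.9984, -0.0566,  0.4932],
       [-0.9996, -0.0098, -0.0263,  0.0083],
       [-0.0268,  0.0564,  0.998 ,  1.2204],
       [ 0.    ,  0.    ,  0.    ,  1.    ]])}
wrist {'fx': 338.8718500870917, 'fy': 338.8718500870917, 'cx': 273.9664290431949, 'cy': 208.6727556332598, 'tool_from_camera': array([[ 0.0005,  0.9549,  0.297 ,  0.0748],
       [ 1.    , -0.0005, -0.    , -0.0001],
       [ 0.0001,  0.297 , -0.9549, -0.1423],
       [ 0.    ,  0.    ,  0.    ,  1.    ]])}
```

View pics/side0.png

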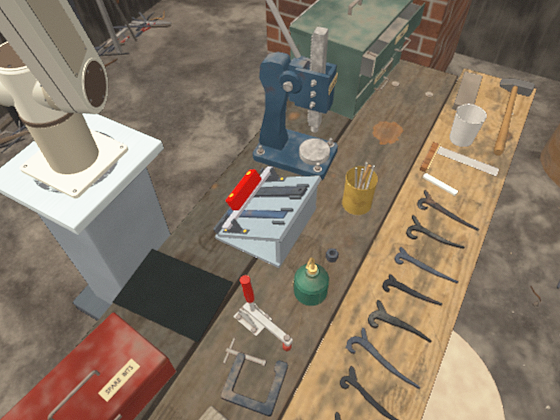

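View pics/top0.png

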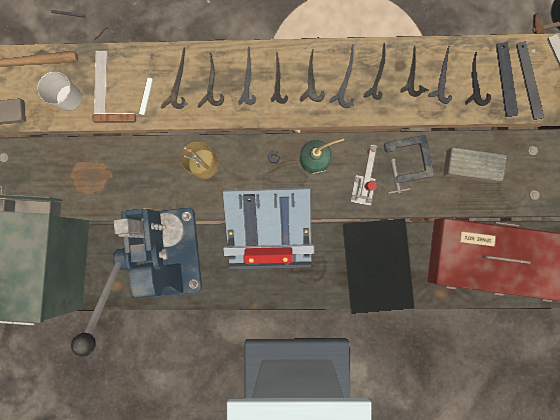

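View pics/wrist0.png

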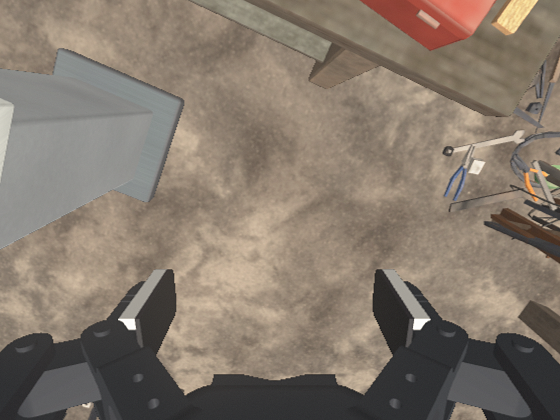

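Run:
```python
import cv2
a=cv2.imread("pics/top0.png")
cv2.imwrite("pics/topc.png",cv2.resize(a[180:280,215:320],None,fx=6,fy=6,interpolation=cv2.INTER_CUBIC)[:600])
cv2.imwrite("pics/topm.png",cv2.resize(a[210:325,330:440],None,fx=5,fy=5,interpolation=cv2.INTER_CUBIC))
a=cv2.imread("pics/side0.png")
cv2.imwrite("pics/sidec.png",cv2.resize(a[160:270,205:335],None,fx=5.4,fy=5.4,interpolation=cv2.INTER_CUBIC))
```

```text
(no output)
```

View pics/topc.png

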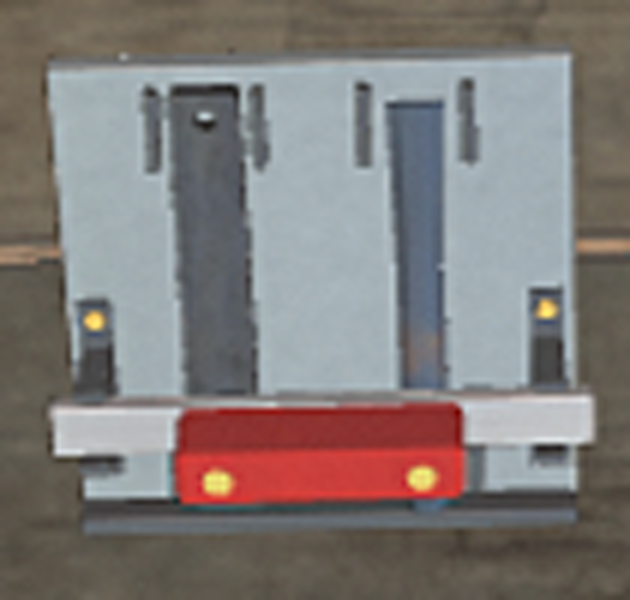

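View pics/topm.png

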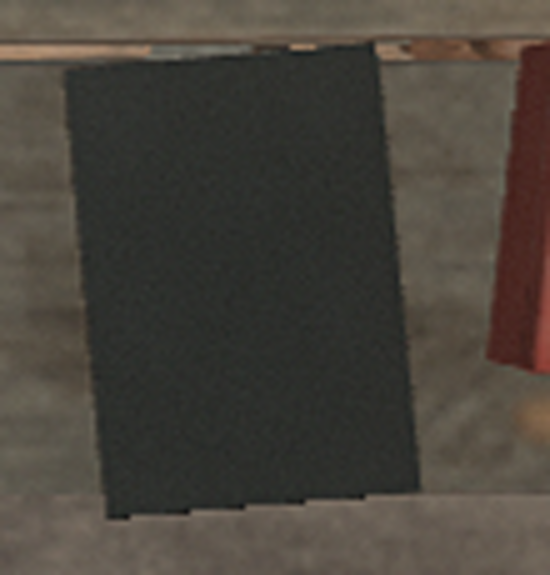

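View pics/sidec.png

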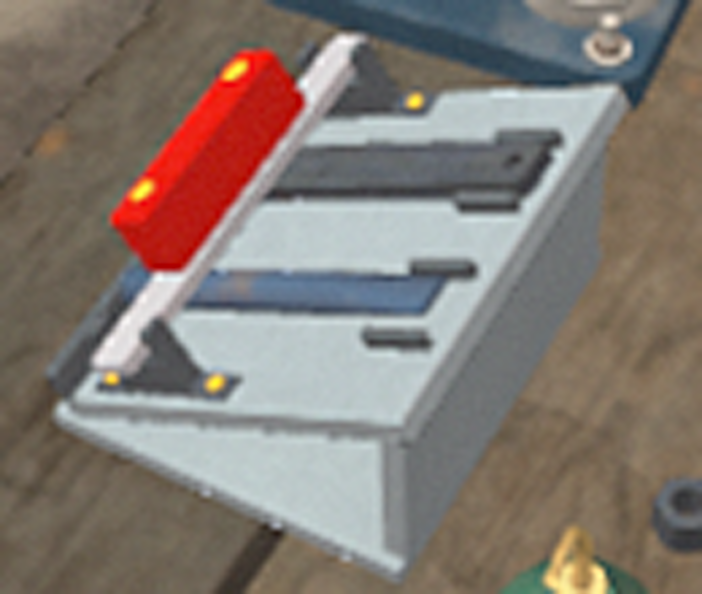

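The chisel is the right-hand tool (crop x≈415) and the blank is the left-hand one (x≈210). The bar lies across both with its grip leaning towards the robot. The mat's long axis runs roughly along world x. Next I fit the poses.

```bash
cat > h.py <<'E'
import numpy as np, cv2, json
from scipy.optimize import least_squares
from scipy.spatial.transform import Rotation as R
np.set_printoptions(precision=4,suppress=True)
TOP=dict(f=543.6732638305805,cx=277.72533944711836,cy=213.41605601710685)
SIDE=dict(f=459.90180922810913,cx=278.1037067826266,cy=212.12528059308664)
from workcell import optics,sensors,bot
def proj(K,P,X):
    X=np.atleast_2d(X); c=(X-P[:3,3])@P[:3,:3]
    return np.c_[K['f']*c[:,0]/-c[:,2]+K['cx'], -K['f']*c[:,1]/-c[:,2]+K['cy']]
def ray(K,P,uv,z):
    d=P[:3,:3]@np.array([(uv[0]-K['cx'])/K['f'],-(uv[1]-K['cy'])/K['f'],-1]); t=(z-P[2,3])/d[2]; return P[:3,3]+t*d
def cams(): return optics.camera('top')['pose'],optics.camera('side')['pose']
def board(p,s,y,h):  # p: foot x,y,yaw
    c,si=np.cos(p[2]),np.sin(p[2]); lx=.8660254*s-.5*h; z=.025+.5*s+.8660254*h
    return np.array([p[0]+c*lx-si*y,p[1]+si*lx+c*y,z])
E
python3 - <<'E'
from h import *
PT,PS=cams(); np.save('PT.npy',PT);np.save('PS.npy',PS)
t=lambda a,b:(a/6+215-.42,b/6+180-.42)
s=lambda a,b:(a/5.4+205-.41,b/5.4+160-.41)
obsT=[(t(48,62),(.18,.09,0)),(t(572,54),(.18,-.09,0)),(t(96,320),None)]
obs=[('T',t(49,62),(.18,.09,0)),('T',t(572,54),(.18,-.09,0)),
('S',s(617,90),(.18,.09,0)),('S',s(400,430),(.18,-.09,0)),
('T',t(152,172),(.143,.054,.004)),('T',t(261,168),(.143,.018,.004)),('T',t(363,165),(.143,-.018,.004)),('T',t(470,162),(.143,-.054,.004)),
]
def res(p,w=1): return np.concatenate([(proj(TOP if o[0]=='T' else SIDE,PT if o[0]=='T' else PS,board(p,*o[2]))[0]-o[1]) for o in obs])
r=least_squares(res,[.4,0,0]);print(r.x);print(r.fun.reshape(-1,2))
p=r.x; np.save('rack.npy',p)
print('grip',board(p,.055,0,.046),'chisel',board(p,.09,-.036,.0085))
# overlay
for nm,K,P in(('top',TOP,PT),('side',SIDE,PS)):
    im=cv2.imread(f'pics/{nm}0.png'); im=cv2.resize(im,None,fx=5,fy=5,interpolation=cv2.INTER_CUBIC)
    def dr(pts,col):
        q=((proj(K,P,np.array(pts))+.5)*5-.5).round().astype(int); cv2.polylines(im,[q],True,col,1,cv2.LINE_AA)
    B=lambda *a:board(p,*a)
    dr([B(0,.09,0),B(0,-.09,0),B(.18,-.09,0),B(.18,.09,0)],(0,255,0))
    for y in(.095,-.095): dr([B(.045,y,.02),B(.065,y,.02),B(.065,y,.028),B(.045,y,.028)],(255,255,0))
    dr([B(.065,.095,.028),B(.065,-.095,.028),B(.045,-.095,.028),B(.045,.095,.028)],(255,255,0))
    dr([B(.066,.05,.06),B(.066,-.05,.06),B(.044,-.05,.06),B(.044,.05,.06)],(255,0,255))
    dr([B(.17,-.026,.017),B(.01,-.026,.017),B(.01,-.046,.017),B(.17,-.046,.017)],(0,255,255))
    c=((proj(K,P,B(.08,0,0))[0])*5).astype(int)
    cv2.imwrite(f'pics/ov_{nm}.png',im[c[1]-300:c[1]+300,c[0]-350:c[0]+350])
m=lambda a,b:ray(TOP,PT,(a/5+330-.4,b/5+210-.4),.004)
M=[m(65,72),m(376,45),m(420,492),m(106,518)];print(np.array(M))
c=np.mean(M,0);print('mat',c,[np.linalg.norm(M[i]-M[(i+1)%4]) for i in range(4)])
d=M[0]+M[1]-M[2]-M[3];e=M[0]+M[3]-M[1]-M[2];print('yaw',np.arctan2(d[1],d[0]),np.arctan2(-e[0],e[1]))
E
```

```text
[0.4496 0.0589 0.0141]
[[-0.7152  0.5059]
 [ 0.0984 -0.3592]
 [-1.1527 -0.9143]
 [-1.8077 -1.1312]
 [ 0.6612 -1.1698]
 [-0.1418 -0.923 ]
 [ 0.2502 -0.8437]
 [-0.1627 -0.765 ]]
grip [0.4742 0.0593 0.0923] chisel [0.5238 0.024  0.0774]
[[ 0.5371 -0.1043  0.004 ]
 [ 0.5479 -0.2426  0.004 ]
 [ 0.3503 -0.2577  0.004 ]
 [ 0.3397 -0.1195  0.004 ]]
mat [ 0.4437 -0.181   0.004 ] [np.float64(0.13869713415133947), np.float64(0.19809240203650685), np.float64(0.13864432116910608), np.float64(0.1980367921988842)]
yaw 0.07626709297868835 0.07735397548262474
```

View pics/ov_top.png

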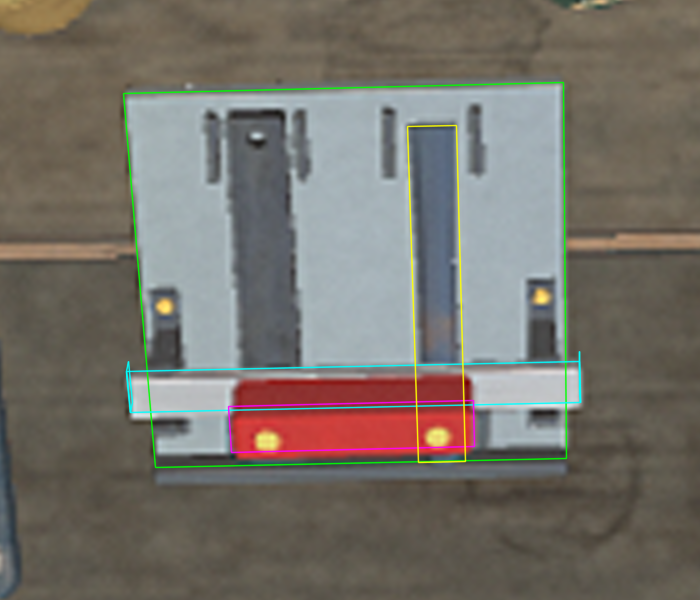

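View pics/ov_side.png

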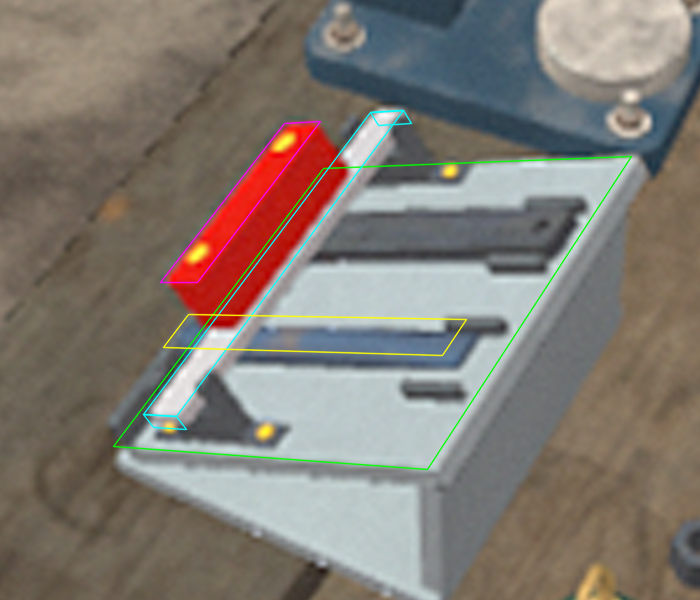

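```bash
cat >> h.py <<'E'
def Q(x,z):
    z=np.array(z,float);z/=np.linalg.norm(z);x=np.array(x,float);x-=z*(x@z);x/=np.linalg.norm(x)
    return R.from_matrix(np.c_[x,np.cross(z,x),z])
def rel(pos,Rt,cur=None):
    o=sensors.get_obs(); p0=o['eef_pos'];R0=R.from_quat(o['tool_rot'])
    if cur: p0,R0=cur
    d=R0.inv().apply(np.array(pos)-p0); w=(R0.inv()*Rt).as_rotvec()
    return d,w
def rows(pos,Rt,frac=1,cur=None):
    d,w=rel(pos,Rt,cur); print('shift',d.round(4),'turn',w.round(4),'minrows',max(np.linalg.norm(d)/.0417,np.degrees(np.linalg.norm(w))/7.16).round(1)); return d,w
E
python3 - <<'E'
from h import *
p=np.load('rack.npy');a=p[2]
Rz=R.from_euler('z',a)
zt=Rz.apply([.5,0,-.8660254]);Rb=Q(Rz.apply([0,1,0]),zt)
w1=np.array([.36,-.2,.33]);q=np.radians(90-29);R1=Q([np.cos(q),np.sin(q),0],[0,0,-1])
rows(w1,R1)
pre=board(p,.0535,0,.108);print(pre)
rows(pre,Rb,cur=(w1,R1))
E
```

```text
shift [ 0.2531 -0.175  -0.0989] turn [-0.0009 -0.0004 -0.6629] minrows 7.8
[0.4419 0.0588 0.1453]
shift [ 0.2661 -0.0538  0.1847] turn [-0.5116  0.1362 -0.5082] minrows 7.9
```

Call:
apply_moves:
  plan: [0,0,-0.04,0,0,0,0.02,-0.01,-0.08,0,0,-0.06,0.05,-0.035,-0.099,0,0,-0.14,0.08,-0.055,-0.099,0,0,-0.22,0.11,-0.075,-0.099,0,0,-0.3,0.14,-0.1,-0.099,0,0,-0.38,0.17,-0.12,-0.099,0,0,-0.46,0.2,-0.14,-0.099,0,0,-0.54,0.23,-0.16,-0.099,0,0,-0.62,0.253,-0.175,-0.099,0,0,-0.663,0.253,-0.175,-0.099,0,0,-0.663]

```text
clock: 1.17
eef_pos: [0.3619, -0.1967, 0.3303]
tool_rot: [0.86, 0.511, 0.001, -0.0]
ft_force: [-0.1, 0.1, -0.3]
grip_width: 0.0852
```

Run:
```python
from h import *
p=np.load('rack.npy');a=p[2]
Rz=R.from_euler('z',a)
zt=Rz.apply([.5,0,-.8660254]);Rb=Q(Rz.apply([0,1,0]),zt)
o=sensors.get_obs();print(o)
pre=board(p,.0535,0,.108)
rows(pre,Rb)
```

```text
{'clock': 1.1667, 'joint_pos': array([-0.4992,  0.0411,  0.0249,  1.5543,  0.0019,  1.5699]), 'joint_vel': array([-0.0758,  0.002 ,  0.0006,  0.0046, -0.0557, -0.0251]), 'tau': array([  1.0674, -28.0934,  25.8507,   0.0164,   0.2454,   0.1329]), 'eef_pos': array([ 0.3619, -0.1967,  0.3303]), 'tool_rot': array([ 0.8596,  0.5109,  0.0009, -0.0004]), 'ft_force': array([-0.0556,  0.0781, -0.3118]), 'ft_torque': array([-0.006 ,  0.0212,  0.079 ]), 'grip_width': 0.08522627180000814}
shift [ 0.2623 -0.0518  0.1855] turn [-0.5113  0.1324 -0.501 ] minrows 7.8
```

Call:
apply_moves:
  plan: [0.03,-0.006,0.01,-0.06,0.016,-0.06,0.06,-0.012,0.025,-0.12,0.032,-0.12,0.09,-0.018,0.04,-0.18,0.048,-0.18,0.12,-0.024,0.06,-0.24,0.064,-0.24,0.15,-0.03,0.08,-0.3,0.08,-0.3,0.18,-0.036,0.1,-0.36,0.096,-0.36,0.21,-0.042,0.12,-0.42,0.112,-0.42,0.24,-0.048,0.15,-0.48,0.126,-0.47,0.262,-0.052,0.175,-0.511,0.132,-0.501,0.262,-0.052,0.185,-0.511,0.132,-0.501,0.262,-0.052,0.185,-0.511,0.132,-0.501,0.262,-0.052,0.185,-0.511,0.132,-0.501]

```text
clock: 2.17
eef_pos: [0.441, 0.0538, 0.1448]
tool_rot: [0.681, 0.686, 0.182, 0.182]
ft_force: [0.1, 0.9, 0.1]
grip_width: 0.0851
```

Run:
```python
from h import *
p=np.load('rack.npy');a=p[2]
Rz=R.from_euler('z',a)
zt=Rz.apply([.5,0,-.8660254]);Rb=Q(Rz.apply([0,1,0]),zt)
o=sensors.get_obs();print(o['eef_pos'],o['tool_rot'],o['joint_pos'])
c=optics.camera('wrist'); im=c['pixels'][:,:,::-1].copy()
T=np.eye(4);T[:3,:3]=R.from_quat(o['tool_rot']).as_matrix();T[:3,3]=o['eef_pos']
P=T@c['tool_from_camera'];K=dict(f=c['fx'],cx=c['cx'],cy=c['cy'])
B=lambda *a:board(p,*a)
for pts in ([B(.066-.002,.05,.06),B(.064,-.05,.06),B(.042,-.05,.06),B(.042,.05,.06)],[B(.065,.095,.028),B(.065,-.095,.028),B(.043,-.095,.028),B(.043,.095,.028)],[B(0,.09,0),B(0,-.09,0),B(.18,-.09,0),B(.18,.09,0)]):
    cv2.polylines(im,[proj(K,P,np.array(pts)).round().astype(int)],True,(0,255,0),1)
cv2.imwrite('pics/w1.png',im)
cv2.imwrite('pics/s1.png',cv2.resize(optics.camera('side')['pixels'][120:300,160:360,::-1],None,fx=3.3,fy=3.3))
rows(B(.0535,0,.108),Rb);rows(B(.0535,0,.028),Rb)
```

```text
[0.441  0.0538 0.1448] [0.6811 0.6856 0.1816 0.1822] [ 0.1826 -0.1419 -0.7984  0.4011 -0.0896  1.7233]
shift [ 0.0052 -0.0016  0.0009] turn [ 0.0009  0.0061 -0.0074] minrows 0.1
shift [ 0.0057 -0.0016  0.0809] turn [ 0.0009  0.0061 -0.0074] minrows 1.9
```

View pics/w1.png

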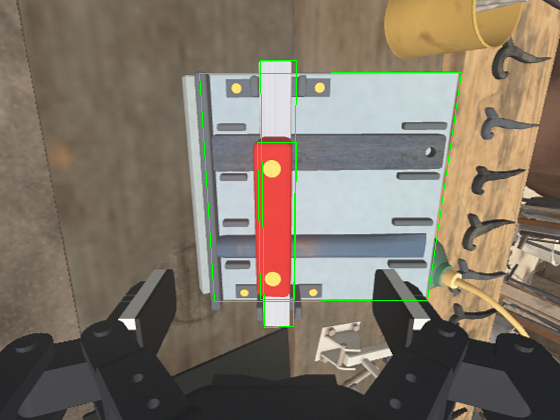

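View pics/s1.png

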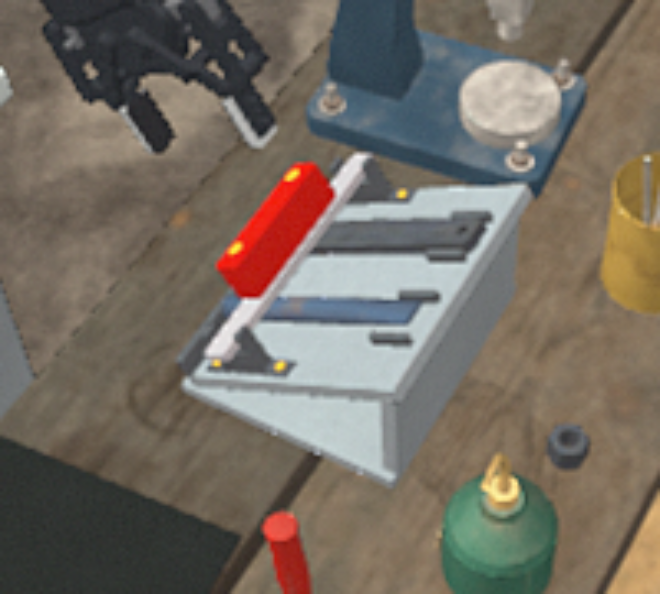

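The wrist overlay agrees with the rack fit to about 2 mm. The red grip spans x 255–292 and y 138–298 px, so I go down on it.

Call:
apply_moves:
  plan: [0.006,-0.003,0.02,0,0.006,-0.007,0.0065,-0.003,0.04,0,0.006,-0.007,0.0065,-0.003,0.055,0,0.006,-0.007,0.0065,-0.003,0.068,0,0.006,-0.007,0.0065,-0.003,0.078,0,0.006,-0.007,0.0065,-0.003,0.08,0,0.006,-0.007,0.0065,-0.003,0.08,0,0.006,-0.007]

```text
clock: 2.85
eef_pos: [0.4798, 0.06, 0.0751]
tool_rot: [0.678, 0.688, 0.184, 0.182]
ft_force: [0.4, -0.0, -0.6]
grip_width: 0.0857
```

Run:
```python
from h import *
o=sensors.get_obs();print(o['ft_force'])
p=np.load('rack.npy');Rz=R.from_euler('z',p[2]);Rb=Q(Rz.apply([0,1,0]),Rz.apply([.5,0,-.8660254]))
rows(board(p,.0525,.001,.028),Rb)
cv2.imwrite('pics/w2.png',optics.camera('wrist')['pixels'][:,:,::-1])
```

```text
[ 0.4144 -0.041  -0.6025]
shift [0.0003 0.0012 0.0002] turn [-0.0007  0.0004 -0.0006] minrows 0.0
```

View pics/w2.png

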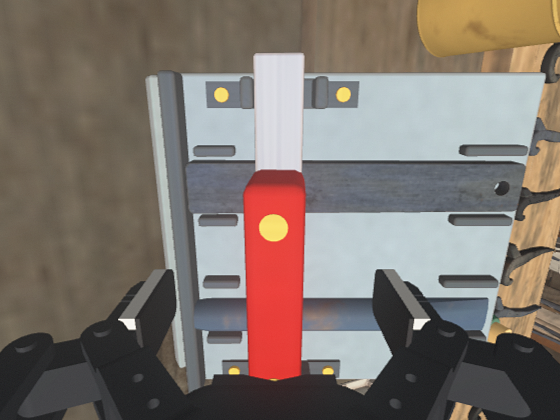

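The grip (x 246–303) is centred between the fingers (mid ≈274). Closing.

Call:
apply_moves:
  plan: [0,0,0,0,0,0,0,0,0,0,0,0,0,0,0,0,0,0,0,0,0,0,0,0,0,0,0,0,0,0,0,0,0,0,0,0,0,0,0,0,0,0,0,0,0,0,0,0]
  grip: 0.01

```text
clock: 3.57
eef_pos: [0.4809, 0.0611, 0.0763]
tool_rot: [0.678, 0.688, 0.186, 0.183]
ft_force: [0.9, -0.5, 5.9]
grip_width: 0.0213
```

Call:
apply_moves:
  plan: [0,0,-0.005,0,0,0,0,0,-0.014,0,0,0,0,0,-0.026,0,0,0,0,0,-0.04,0,0,0,0,0,-0.055,0,0,0,0,0,-0.07,0,0,0,0,0,-0.085,0,0,0,0,0,-0.1,0,0,0,0,0,-0.112,0,0,0,0,0,-0.12,0,0,0,0,0,-0.12,0,0,0]

```text
clock: 4.48
eef_pos: [0.4172, 0.0599, 0.1781]
tool_rot: [0.678, 0.689, 0.183, 0.18]
ft_force: [0.8, -0.6, -2.4]
grip_width: 0.0211
```

Run:
```python
from h import *
o=sensors.get_obs();print(o['ft_force'],o['grip_width'],o['joint_pos'])
cv2.imwrite('pics/w3.png',optics.camera('wrist')['pixels'][:,:,::-1])
cv2.imwrite('pics/s3.png',cv2.resize(optics.camera('side')['pixels'][80:320,100:400,::-1],None,fx=2.4,fy=2.4))
a=.0768; Rz=R.from_euler('z',a)
mat=np.array([.4437,-.181,.004])
off=Rz.apply([0,-.033,0]) 
Rm=Q(Rz.apply([-1,0,0]),[0,0,-1])
print(mat+off)
# waypoints
w=np.array([.42,-.08,.24]);Rw=Q(R.from_euler('z',np.radians(45)).apply([0,1,0]),[0,0,-1])
rows(mat+off+[0,0,.16],Rm)
rows(w,Rw)
rows(mat+off+[0,0,.16],Rm,cur=(w,Rw))
```

```text
[ 0.8112 -0.6056 -2.4409] 0.02109148448086669 [ 0.2125 -0.2453 -0.7706  0.5338 -0.0972  1.7418]
[ 0.4462 -0.2139  0.004 ]
shift [-0.2741  0.0145  0.0236] turn [ 0.3975  0.4231 -1.5913] minrows 13.6
shift [-0.1398  0.0314 -0.0544] turn [ 0.4931  0.2001 -0.7518] minrows 7.4
shift [-0.1132 -0.0761  0.076 ] turn [ 0.      0.     -0.8622] minrows 6.9
```

View pics/s3.png

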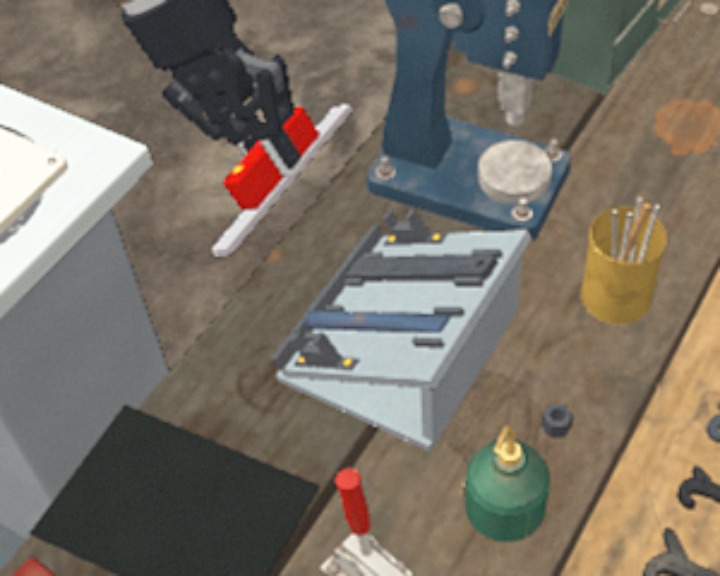

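View pics/w3.png

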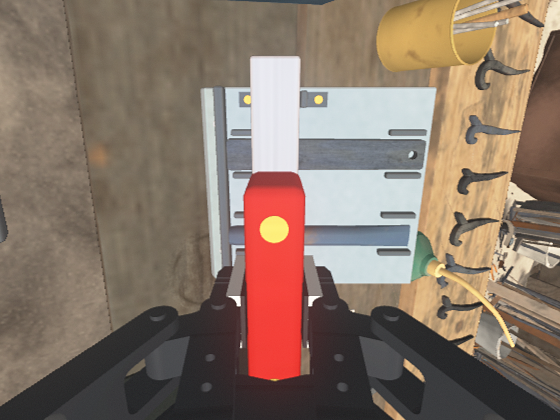

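The bar is held square and clear of the brackets, and both tools are still in place. Next I carry it to the mat.

Call:
apply_moves:
  plan: [-0.008,0.002,-0.006,0.03,0.012,-0.045,-0.022,0.005,-0.012,0.08,0.03,-0.12,-0.036,0.008,-0.018,0.13,0.05,-0.195,-0.051,0.011,-0.024,0.18,0.07,-0.27,-0.066,0.015,-0.03,0.23,0.09,-0.345,-0.081,0.018,-0.036,0.28,0.11,-0.42,-0.096,0.021,-0.041,0.33,0.13,-0.495,-0.111,0.025,-0.046,0.38,0.15,-0.57,-0.124,0.028,-0.05,0.43,0.175,-0.65,-0.135,0.031,-0.053,0.47,0.19,-0.715,-0.14,0.031,-0.054,0.493,0.2,-0.752,-0.14,0.031,-0.054,0.493,0.2,-0.752]

```text
clock: 5.58
eef_pos: [0.4219, -0.0809, 0.2391]
tool_rot: [0.383, 0.924, 0.0, -0.0]
ft_force: [0.4, 0.2, -2.5]
grip_width: 0.021
```

Run:
```python
from h import *
o=sensors.get_obs();print(o['ft_force'],o['grip_width'],o['joint_pos'])
a=.0768; Rz=R.from_euler('z',a)
mat=np.array([.4437,-.181,.004])
off=Rz.apply([-.003,-.028,0]) 
Rm=Q(Rz.apply([-1,0,0]),[0,0,-1])
rows(mat+off+[0,0,.10],Rm)
```

```text
[ 0.3998  0.2464 -2.4939] 0.021009903920306387 [-0.1896  0.0978 -0.1484  1.325   0.0003  0.5965]
shift [-0.1057 -0.0758  0.135 ] turn [ 0.0003 -0.0005 -0.8629] minrows 6.9
```

Call:
apply_moves:
  plan: [-0.006,-0.004,0.005,0,0,-0.05,-0.016,-0.011,0.015,0,0,-0.13,-0.028,-0.02,0.03,0,0,-0.23,-0.04,-0.029,0.045,0,0,-0.33,-0.052,-0.037,0.06,0,0,-0.43,-0.064,-0.046,0.075,0,0,-0.53,-0.076,-0.055,0.09,0,0,-0.63,-0.088,-0.063,0.105,0,0,-0.73,-0.098,-0.071,0.12,0,0,-0.81,-0.104,-0.075,0.13,0,0,-0.853,-0.106,-0.076,0.135,0,0,-0.863,-0.106,-0.076,0.135,0,0,-0.863]

```text
clock: 6.58
eef_pos: [0.4411, -0.2082, 0.1036]
tool_rot: [-0.038, 0.999, 0.001, -0.0]
ft_force: [-0.2, -1.1, -2.8]
grip_width: 0.021
```

Run:
```python
from h import *
o=sensors.get_obs();print(o['ft_force'],o['grip_width'],o['joint_pos'])
a=.0768; Rz=R.from_euler('z',a)
mat=np.array([.4437,-.181,.004])
off=Rz.apply([-.003,-.028,0]) 
Rm=Q(Rz.apply([-1,0,0]),[0,0,-1])
rows(mat+off+[0,0,.10],Rm)
cv2.imwrite('pics/w4.png',optics.camera('wrist')['pixels'][:,:,::-1])
cv2.imwrite('pics/s4.png',cv2.resize(optics.camera('side')['pixels'][200:420,60:340,::-1],None,fx=2.5,fy=2.5))
cv2.imwrite('pics/t4.png',cv2.resize(optics.camera('top')['pixels'][160:340,310:520,::-1],None,fx=3.3,fy=3.3))
```

```text
[-0.2481 -1.104  -2.824 ] 0.02095061886175424 [-0.4421  0.3145 -0.2459  1.0119  0.0019 -0.5175]
shift [-0.0017 -0.0011 -0.0004] turn [ 0.0024 -0.0004 -0.0014] minrows 0.0
```

View pics/s4.png

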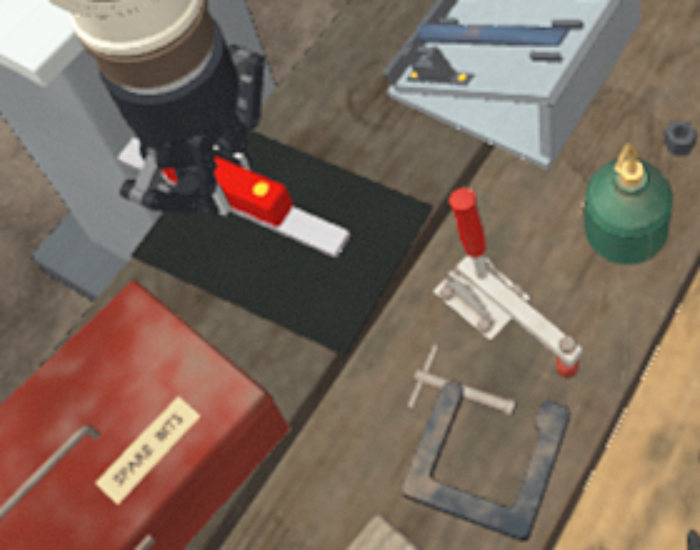

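View pics/w4.png

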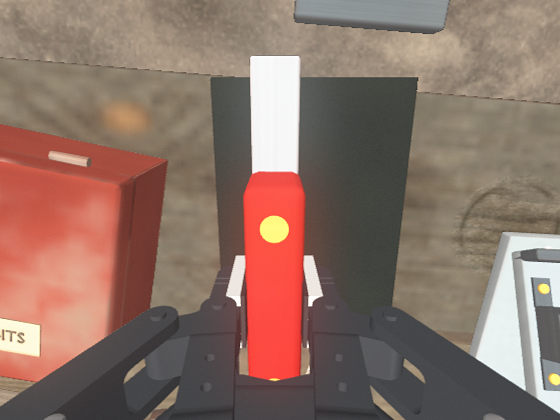

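View pics/t4.png

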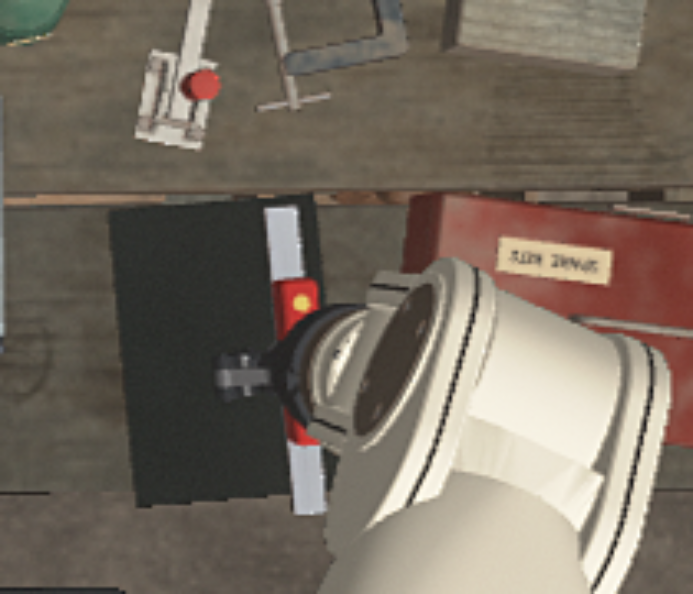

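Over the mat with room to the toolbox, clamp and rack. Lowering.

Call:
apply_moves:
  plan: [-0.001,-0.001,0.01,0,0,0,-0.002,-0.001,0.03,0,0,0,-0.002,-0.001,0.05,0,0,0,-0.002,-0.001,0.065,0,0,0,-0.002,-0.001,0.076,0,0,0,-0.002,-0.001,0.082,0,0,0,-0.002,-0.001,0.085,0,0,0,-0.002,-0.001,0.085,0,0,0]

```text
clock: 7.4
eef_pos: [0.4448, -0.2093, 0.0205]
tool_rot: [-0.039, 0.999, 0.0, 0.001]
ft_force: [0.1, -0.9, -2.2]
grip_width: 0.021
```

Call:
apply_moves:
  plan: [0,0,0.001,0,0,0,0,0,0.002,0,0,0,0,0,0.003,0,0,0,0,0,0.004,0,0,0,0,0,0.004,0,0,0]

```text
clock: 7.82
eef_pos: [0.445, -0.2097, 0.017]
tool_rot: [-0.039, 0.999, -0.0, 0.002]
ft_force: [-0.2, 0.1, -2.7]
grip_width: 0.0207
```

Call:
apply_moves:
  plan: [0,0,0.001,0,0,0,0,0,0.002,0,0,0,0,0,0.003,0,0,0,0,0,0.003,0,0,0]

```text
clock: 8.15
eef_pos: [0.4447, -0.2095, 0.0136]
tool_rot: [-0.039, 0.999, 0.0, 0.001]
ft_force: [0.2, -0.1, -2.0]
grip_width: 0.0212
```

Call:
apply_moves:
  plan: [0,0,0.001,0,0,0,0,0,0.0015,0,0,0,0,0,0.0015,0,0,0]

```text
clock: 8.4
eef_pos: [0.4449, -0.2096, 0.0129]
tool_rot: [-0.039, 0.999, -0.0, 0.002]
ft_force: [-1.7, 1.1, 4.2]
grip_width: 0.0212
```

Contact: the vertical force went from −2 to +4 N. Releasing gently.

Call:
apply_moves:
  plan: [0,0,0,0,0,0,0,0,0,0,0,0,0,0,0,0,0,0,0,0,0,0,0,0]
  grip: 0.045

```text
clock: 8.73
eef_pos: [0.4451, -0.2097, 0.0123]
tool_rot: [-0.039, 0.999, -0.0, 0.002]
ft_force: [0.2, -0.8, 0.3]
grip_width: 0.045
```

Call:
apply_moves:
  plan: [0,0,-0.005,0,0,0,0,0,-0.015,0,0,0,0,0,-0.03,0,0,0,0,0,-0.055,0,0,0,0,0,-0.085,0,0,0,0,0,-0.115,0,0,0,0,0,-0.145,0,0,0,0,0,-0.165,0,0,0,0,0,-0.17,0,0,0]

```text
clock: 9.48
eef_pos: [0.4467, -0.2107, 0.1875]
tool_rot: [-0.039, 0.999, -0.002, 0.005]
ft_force: [0.1, -0.5, 0.3]
grip_width: 0.0449
```

Run:
```python
from h import *
o=sensors.get_obs();print(o['ft_force'],o['grip_width'],o['joint_pos'])
cv2.imwrite('pics/w5.png',optics.camera('wrist')['pixels'][:,:,::-1])
cv2.imwrite('pics/s5.png',cv2.resize(optics.camera('side')['pixels'][150:350,80:360,::-1],None,fx=2.7,fy=2.7))
p=np.load('rack.npy');Rz=R.from_euler('z',p[2]);zt=Rz.apply([.5,0,-.8660254])
Rc=Q(Rz.apply([-1,0,0]),zt); pre=board(p,.089,-.036,.085)
w=np.array([.42,-.05,.24]);Rw=Q([-1,0,0],[0,0,-1])
print(pre);rows(w,Rw);rows(pre,Rc,cur=(w,Rw)); rows(pre,Rc)
```

```text
[ 0.1395 -0.5202  0.3287] 0.044906849985999156 [-0.4417  0.2436 -0.1072  1.2086  0.0014 -0.519 ]
[0.4847 0.0234 0.1431]
shift [ 0.0126  0.1615 -0.0562] turn [-0.0018  0.0066  0.0773] minrows 4.1
shift [-0.0647  0.0734  0.0969] turn [-0.0037 -0.5236 -0.0137] minrows 4.2
shift [-0.0569  0.2298  0.041 ] turn [ 0.0148 -0.5168  0.0623] minrows 5.8
```

View pics/s5.png

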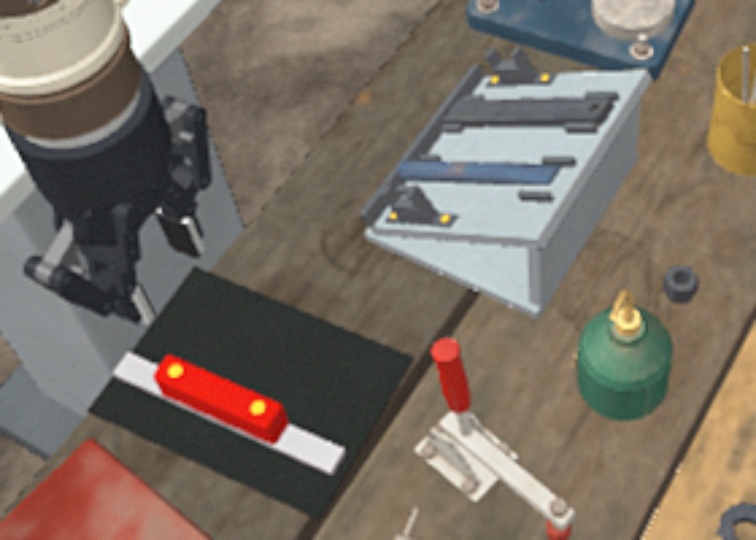

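View pics/w5.png

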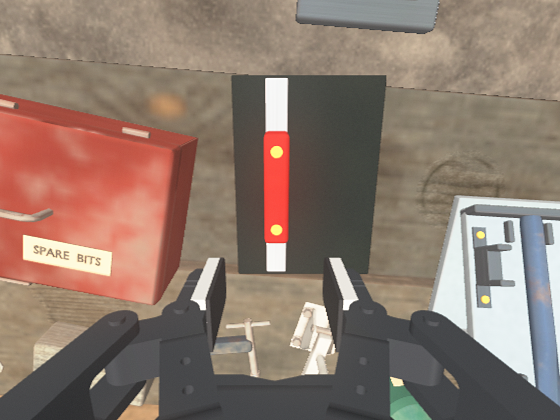

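The bar lies flat with its grip up and entirely on the mat, in its right half. Next, the chisel.

Call:
apply_moves:
  plan: [0.002,0.015,-0.01,0,0,0.01,0.004,0.05,-0.025,0,0,0.025,0.007,0.085,-0.04,0,0,0.04,0.01,0.12,-0.05,0,-0.02,0.06,0.008,0.15,-0.056,0,-0.08,0.075,0,0.175,-0.05,0.003,-0.17,0.075,-0.012,0.195,-0.035,0.006,-0.26,0.07,-0.026,0.21,-0.015,0.01,-0.35,0.065,-0.04,0.222,0.01,0.013,-0.43,0.062,-0.052,0.229,0.032,0.015,-0.5,0.062,-0.057,0.23,0.041,0.015,-0.517,0.062,-0.057,0.23,0.041,0.015,-0.517,0.062]
  grip: 0.06

```text
clock: 10.58
eef_pos: [0.4782, 0.0246, 0.1353]
tool_rot: [-0.008, 0.968, 0.002, 0.252]
ft_force: [-0.4, -0.2, -0.2]
grip_width: 0.0595
```

Run:
```python
from h import *
p=np.load('rack.npy');Rz=R.from_euler('z',p[2]);zt=Rz.apply([.5,0,-.8660254])
Rc=Q(Rz.apply([-1,0,0]),zt)
o=sensors.get_obs();print(o['eef_pos'],o['joint_pos'])
c=optics.camera('wrist'); im=c['pixels'][:,:,::-1].copy()
T=np.eye(4);T[:3,:3]=R.from_quat(o['tool_rot']).as_matrix();T[:3,3]=o['eef_pos']
P=T@c['tool_from_camera'];K=dict(f=c['fx'],cx=c['cx'],cy=c['cy'])
B=lambda *a:board(p,*a)
for pts in ([B(.17,-.026,.0085),B(.01,-.026,.0085),B(.01,-.046,.0085),B(.17,-.046,.0085)],[B(0,.09,0),B(0,-.09,0),B(.18,-.09,0),B(.18,.09,0)]):
    cv2.polylines(im,[proj(K,P,np.array(pts)).round().astype(int)],True,(0,255,0),1)
cv2.imwrite('pics/w6.png',im)
rows(B(.089,-.036,.085),Rc);rows(B(.089,-.036,.004),Rc)
```

```text
[0.4782 0.0246 0.1353] [ 0.0663 -0.049  -0.7441  0.3669 -0.0237  0.0446]
shift [-0.0063 -0.0009 -0.0024] turn [ 0.0015 -0.011   0.0005] minrows 0.2
shift [-0.0071 -0.0011  0.0786] turn [ 0.0015 -0.011   0.0005] minrows 1.9
```

View pics/w6.png

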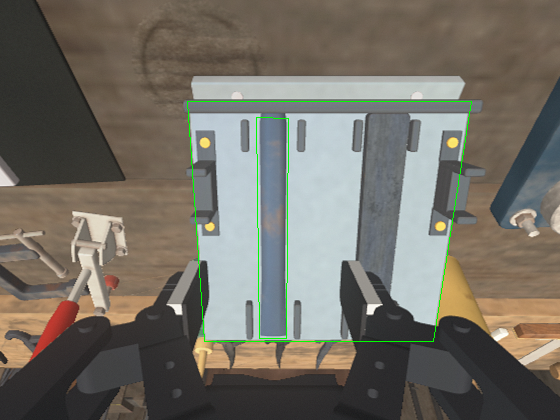

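Call:
apply_moves:
  plan: [-0.004,-0.001,0.01,0.001,-0.006,0,-0.007,-0.001,0.025,0.001,-0.011,0,-0.007,-0.001,0.04,0.001,-0.011,0,-0.007,-0.001,0.055,0.001,-0.011,0,-0.007,-0.001,0.066,0.001,-0.011,0,-0.007,-0.001,0.074,0.001,-0.011,0,-0.007,-0.001,0.078,0.001,-0.011,0,-0.007,-0.001,0.078,0.001,-0.011,0]

```text
clock: 11.3
eef_pos: [0.5289, 0.0236, 0.077]
tool_rot: [-0.006, 0.965, 0.002, 0.262]
ft_force: [-0.1, 0.1, -0.9]
grip_width: 0.06
```

Run:
```python
from h import *
p=np.load('rack.npy');Rz=R.from_euler('z',p[2]);zt=Rz.apply([.5,0,-.8660254])
Rc=Q(Rz.apply([-1,0,0]),zt)
cv2.imwrite('pics/w7.png',optics.camera('wrist')['pixels'][:,:,::-1])
rows(board(p,.089,-.036,.003),Rc)
```

```text
shift [0.0053 0.0004 0.003 ] turn [ 0.0002  0.0071 -0.0009] minrows 0.1
```

View pics/w7.png

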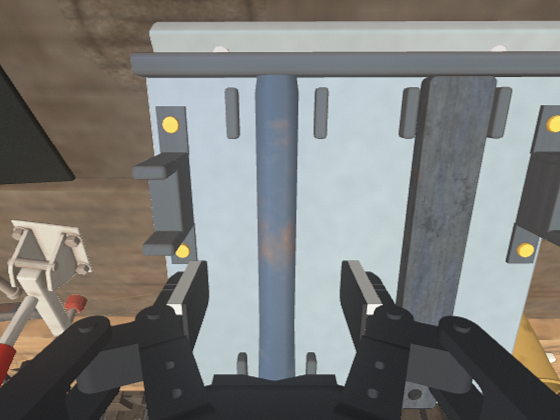

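The chisel (x 257–297) is centred between the fingers and the blank is clear of them. Final nudge, then close.

Call:
apply_moves:
  plan: [0.002,0,0.001,0,0.003,0,0.004,0,0.002,0,0.007,0,0.005,0,0.003,0,0.007,0,0.005,0,0.003,0,0.007,0]

```text
clock: 11.68
eef_pos: [0.5253, 0.0238, 0.0722]
tool_rot: [-0.007, 0.966, 0.002, 0.259]
ft_force: [-0.0, -1.0, -0.1]
grip_width: 0.0601
```

Call:
apply_moves:
  plan: [0,0,0,0,0,0,0,0,0,0,0,0,0,0,0,0,0,0,0,0,0,0,0,0,0,0,0,0,0,0,0,0,0,0,0,0,0,0,0,0,0,0]
  grip: 0.008

```text
clock: 12.27
eef_pos: [0.5256, 0.024, 0.0725]
tool_rot: [-0.007, 0.966, 0.002, 0.259]
ft_force: [-4.0, 0.6, 5.6]
grip_width: 0.016
```

Run:
```python
from h import *
p=np.load('rack.npy');Rz=R.from_euler('z',p[2]);zt=Rz.apply([.5,0,-.8660254])
Rc=Q(Rz.apply([-1,0,0]),zt)
cv2.imwrite('pics/w8.png',optics.camera('wrist')['pixels'][:,:,::-1])
rows(board(p,.089,-.036,.003),Rc)
```

```text
shift [ 0.0001 -0.      0.0004] turn [ 0.0008  0.0009 -0.0006] minrows 0.0
```

View pics/w8.png

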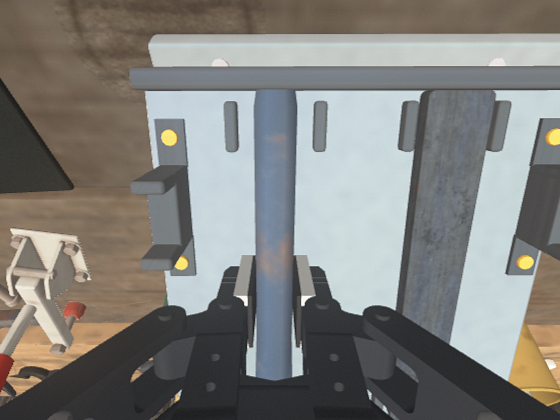

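Call:
apply_moves:
  plan: [0,0,-0.003,0,0,0,0,0,-0.009,0,0,0,0,0,-0.018,0,0,0,0,0,-0.028,0,0,0,0,0,-0.036,0,0,0,0,0,-0.04,0,0,0,0,0,-0.04,0,0,0]

```text
clock: 12.9
eef_pos: [0.5052, 0.0235, 0.1076]
tool_rot: [-0.007, 0.966, 0.002, 0.259]
ft_force: [1.0, 0.0, -2.8]
grip_width: 0.016
```

Run:
```python
from h import *
cv2.imwrite('pics/w9.png',optics.camera('wrist')['pixels'][:,:,::-1])
```

```text
(no output)
```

View pics/w9.png

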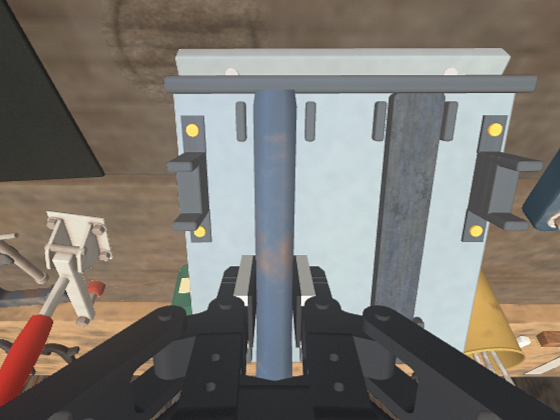

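Held firmly. Lifting on, then across.

Call:
apply_moves:
  plan: [0,0,-0.006,0,0,0,0,0,-0.02,0,0,0,0,0,-0.038,0,0,0,0,0,-0.056,0,0,0,0,0,-0.07,0,0,0,0,0,-0.08,0,0,0,0,0,-0.085,0,0,0,0,0,-0.085,0,0,0]

```text
clock: 13.62
eef_pos: [0.4632, 0.0229, 0.1813]
tool_rot: [-0.007, 0.966, 0.002, 0.26]
ft_force: [-0.2, -0.3, -0.9]
grip_width: 0.0158
```

Run:
```python
from h import *
a=.0768; Rz=R.from_euler('z',a)
mat=np.array([.4437,-.181,.004]);off=Rz.apply([0,.037,0]);Rm=Q(Rz.apply([-1,0,0]),[0,0,-1])
print(mat+off);rows(mat+off+[0,0,.12],Rm)
```

```text
[ 0.4409 -0.1441  0.004 ]
shift [ 0.05   -0.1667  0.0372] turn [-0.0159  0.5255 -0.0617] minrows 4.3
```

Call:
apply_moves:
  plan: [0.003,-0.006,0.002,-0.001,0.04,-0.003,0.009,-0.02,0.003,-0.003,0.12,-0.01,0.016,-0.04,0.004,-0.005,0.2,-0.02,0.022,-0.06,0.005,-0.008,0.28,-0.03,0.029,-0.08,0.006,-0.01,0.36,-0.04,0.036,-0.1,0.008,-0.012,0.43,-0.048,0.042,-0.12,0.012,-0.014,0.48,-0.055,0.047,-0.14,0.02,-0.016,0.51,-0.06,0.05,-0.155,0.028,-0.016,0.5255,-0.062,0.05,-0.164,0.034,-0.016,0.5255,-0.062,0.05,-0.167,0.037,-0.016,0.5255,-0.062,0.05,-0.167,0.037,-0.016,0.5255,-0.062]

```text
clock: 14.62
eef_pos: [0.4405, -0.1446, 0.122]
tool_rot: [-0.038, 0.999, 0.0, -0.001]
ft_force: [1.0, 0.0, -2.9]
grip_width: 0.016
```

Run:
```python
from h import *
a=.0768; Rz=R.from_euler('z',a)
mat=np.array([.4437,-.181,.004]);off=Rz.apply([0,.037,0]);Rm=Q(Rz.apply([-1,0,0]),[0,0,-1])
rows(mat+off+[0,0,.12],Rm)
cv2.imwrite('pics/w10.png',optics.camera('wrist')['pixels'][:,:,::-1])
cv2.imwrite('pics/s10.png',cv2.resize(optics.camera('side')['pixels'][150:350,80:360,::-1],None,fx=2.7,fy=2.7))
```

```text
shift [-0.0004  0.0005 -0.002 ] turn [ 0.001  -0.0028 -0.0007] minrows 0.1
```

View pics/s10.png

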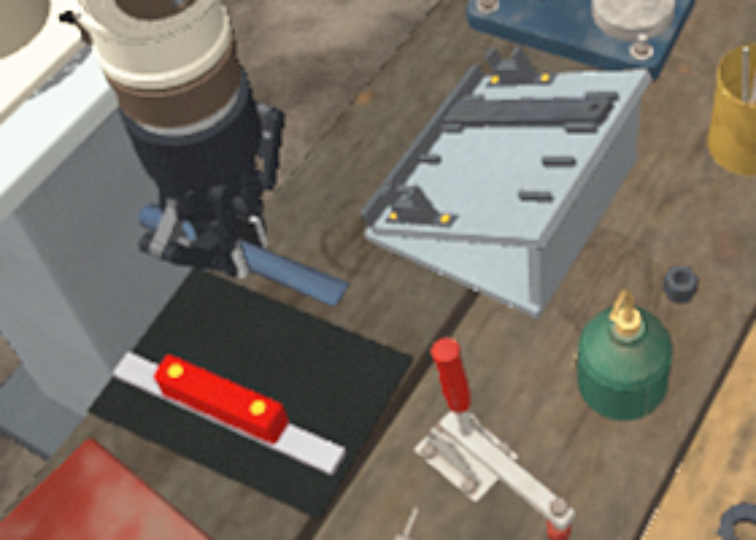

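View pics/w10.png

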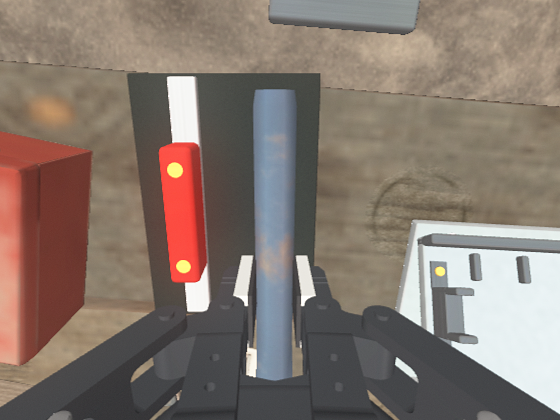

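Call:
apply_moves:
  plan: [0,0,0.01,0,-0.001,0,0,0,0.03,0.001,-0.003,0,0,0,0.05,0.001,-0.003,0,0,0,0.07,0.001,-0.003,0,0,0,0.085,0.001,-0.003,0,0,0,0.096,0.001,-0.003,0,0,0,0.102,0.001,-0.003,0,0,0,0.104,0.001,-0.003,0,0,0,0.104,0.001,-0.003,0]

```text
clock: 15.47
eef_pos: [0.4406, -0.1439, 0.0195]
tool_rot: [-0.039, 0.999, -0.0, 0.001]
ft_force: [0.9, -0.6, -2.1]
grip_width: 0.0156
```

Call:
apply_moves:
  plan: [0,0,0.001,0,0,0,0,0,0.002,0,0,0,0,0,0.003,0,0,0,0,0,0.004,0,0,0,0,0,0.005,0,0,0,0,0,0.006,0,0,0,0,0,0.006,0,0,0]

```text
clock: 16.05
eef_pos: [0.4402, -0.1444, 0.013]
tool_rot: [-0.038, 0.999, -0.0, 0.001]
ft_force: [0.2, 0.3, -2.1]
grip_width: 0.016
```

Call:
apply_moves:
  plan: [0,0,0.001,0,0,0,0,0,0.002,0,0,0,0,0,0.003,0,0,0,0,0,0.003,0,0,0]

```text
clock: 16.38
eef_pos: [0.4403, -0.1444, 0.0099]
tool_rot: [-0.039, 0.999, -0.0, 0.0]
ft_force: [0.6, 0.4, -1.6]
grip_width: 0.0159
```

Call:
apply_moves:
  plan: [0,0,0.001,0,0,0,0,0,0.0015,0,0,0,0,0,0.0015,0,0,0]

```text
clock: 16.63
eef_pos: [0.4403, -0.1444, 0.0085]
tool_rot: [-0.039, 0.999, -0.0, 0.001]
ft_force: [-0.5, 0.4, -2.9]
grip_width: 0.0164
```

Call:
apply_moves:
  plan: [0,0,0.0005,0,0,0,0,0,0.001,0,0,0,0,0,0.001,0,0,0]

```text
clock: 16.88
eef_pos: [0.4405, -0.1444, 0.0077]
tool_rot: [-0.039, 0.999, -0.0, 0.001]
ft_force: [0.0, -0.0, -2.0]
grip_width: 0.0159
```

Call:
apply_moves:
  plan: [0,0,0.0005,0,0,0,0,0,0.001,0,0,0,0,0,0.001,0,0,0]

```text
clock: 17.13
eef_pos: [0.4405, -0.1444, 0.0076]
tool_rot: [-0.039, 0.999, -0.0, 0.001]
ft_force: [-2.3, 1.6, 4.7]
grip_width: 0.016
```

Contact: −2 to +4.7 N, at TCP z 0.0076 against the predicted 0.007. Releasing.

Call:
apply_moves:
  plan: [0,0,0,0,0,0,0,0,0,0,0,0,0,0,0,0,0,0,0,0,0,0,0,0]
  grip: 0.04

```text
clock: 17.47
eef_pos: [0.4406, -0.1445, 0.0067]
tool_rot: [-0.039, 0.999, -0.0, 0.001]
ft_force: [-0.9, 0.1, 0.3]
grip_width: 0.0404
```

Call:
apply_moves:
  plan: [0,0,-0.005,0,0,0,0,0,-0.015,0,0,0,0,0,-0.03,0,0,0,0,0,-0.055,0,0,0,0,0,-0.085,0,0,0,0,0,-0.115,0,0,0,0,0,-0.145,0,0,0,0,0,-0.165,0,0,0,0,0,-0.17,0,0,0]

```text
clock: 18.22
eef_pos: [0.4425, -0.145, 0.181]
tool_rot: [-0.039, 0.999, -0.002, 0.004]
ft_force: [0.6, 0.8, -0.1]
grip_width: 0.0401
```

Run:
```python
from h import *
o=sensors.get_obs();print(o['ft_force'],o['grip_width'])
cv2.imwrite('pics/w11.png',optics.camera('wrist')['pixels'][:,:,::-1])
cv2.imwrite('pics/s11.png',cv2.resize(optics.camera('side')['pixels'][150:350,80:360,::-1],None,fx=2.7,fy=2.7))
```

```text
[ 0.6496  0.7504 -0.0705] 0.040107061922691756
```

View pics/s11.png

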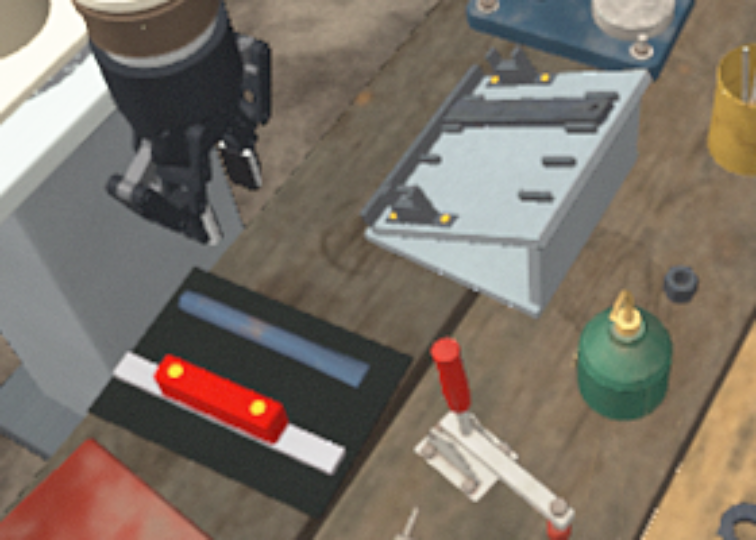

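View pics/w11.png

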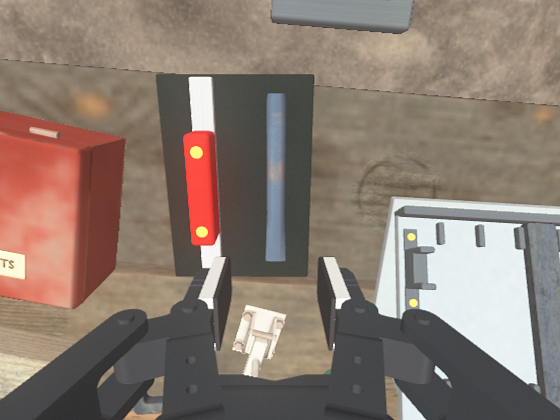

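Both lie flat on the mat, well apart. The blank, nut and can have not moved. Handing in.

```bash
python3 -c "
from workcell import bot
print(bot.job_done())"
```

```text
the job is handed in; nothing more can be done
None
```

The job is done and handed in at about 18 s of the 53 s allowed; the interface reports no verdict. I lifted the retaining bar straight out of its brackets and set it on the right half of the mat with the red grip up. Then I took the chisel out of the rack and laid it on the left half, about 65 mm from the bar.

**Setting down:** I lowered each one until the wrist force showed contact (net rise of about 6–7 N), and only then opened the fingers.

**Last pictures (side and wrist):** both lie flat and released within the mat, clear of each other. The blank is still in its place in the rack. The oil can, nut and tin look unmoved.

**Disagreements:**
- **Side camera:** it disagreed with the rack fit by about 2–3 mm. The fit leaned on the top camera, and the wrist view agreed with it to about 2 mm.
- **Chisel width:** the fingers closed to 16 mm on the chisel, not the 20 mm given. The pictures showed a shank of about 15.5 mm, and the grip held.

No check failed.

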